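Take the demo spotlight off its track and put it away in the display case

ROBOT

A 6-joint arm with a two-finger parallel gripper is mounted at the origin on the work surface. World frame = base frame: x ahead of the robot, y to its left, z up, the work surface at z = 0. Lengths are in m, angles in rad, forces in N, time in s.
With the tool pointing down it reaches from about 0.35 to 0.85 m from the base axis. Payload 8.1 kg.
Tool frame: the origin (TCP) lies on the centre line of the jaws, within the pads' length; the fingertips stand robot.tips_ahead ahead of it and the grasp point (between the pads) lies 8 mm behind it (robot.tips_ahead is the distance from the TCP to the fingertips, in m); z points along the fingers, y is the direction in which the jaws open and shut (so a half turn about z gives the same grasp; the last joint's range is limited). The gripper opens to 93 mm and grips with 3 to 60 N. Pads are 15 mm wide; open, the fingers measure 128 mm over their backs; the gripper's body (75 mm by 188 mm) begins 65 mm behind the grasp point.
Start: joints at [-1.331, 0.13, 1.488, -0, 1.523, -0.085], TCP at [0.191, -0.569, 0.23] pointing down, gripper open.
Joint ranges: [-2.96, 2.96], [-0.89, 2.26], [0.02, 2.5], [-1.34, 4.48], [0, 2.73], [-2.66, 2.66]. Speed limits (rad/s): [2.39, 2.39, 2.79, 3.14, 3.14, 3.14].

INTERFACE

Orientations are given as a rotation vector (axis times angle).
In Python, from plant import monitor, eyes, job, robot gives the robot as it stands.
- The arm moves only by the tool servo_tool, never from a script. Its argument "plan" is a list that holds one entry, the list of rows, each a list of 7 numbers: the closure, from -1 (fully open) to 1 (shut), so that 0 is half open, then the shift along the world's x, y, z in mm, then the turn, a rotation vector about the world's x, y, z in rad. In form: [[[hand, dx, dy, dz, ax, ay, az], ...]]. A call has 1 to 12 rows; each row shifts and turns the commanded pose from where the row before left it; what a row does not reach is not made up. A row lasts 1/10 s, in which the tool goes at most 50 mm and 8.59 degrees, less where a joint would pass 70% of its speed; a pose out of reach is approached as far as the arm can. A call with a gripper value outside its range is refused whole. The fingers move at their own pace and stop on an object; "force" is the grip in N (left out, the last holds). Time passes only in rows, so rows that do not move let the fingers close. It gives the time, the measured TCP pose, the force and the opening at its end, in the units of the state.
- monitor.read_state(): the state, without advancing time (a new reading comes with each control period).
- eyes.read_camera(name): name is "side" or "top" or "wrist"; returns the picture (400x640x3 uint8, red, green, blue); there is no depth.
- eyes.camera_info(name): a dict with "mtx" (3x3 intrinsics, pixels), "R" (3x3) and "t" (3): a world point X has camera coordinates R X + t. Camera axes: x right, y down, z forward; pixel columns grow to the right and rows downward; lengths in m; the calibration is good to about 2 mm. A picture is of the moment at which its call begins: read the wrist's pose just before it. camera_info takes no time and is no camera call; for the wrist camera it gives the pose at the moment of the call.
- job.close_job(): hands the job in, once; it reports no verdict.
The state is a dict: "t": time; "q": joint angles; "dq": joint speeds; "joint_torque": joint torques, N m; "tool_pos": TCP position; "orientation": TCP orientation; "force": force on the tool from outside, world axes, zero at the start; "wrist_torque": the same for the moment, N m; "opening": finger opening in m.
Only numpy, scipy, OpenCV 4.12 (cv2) and the standard library are available. Lean on these libraries where they do the work, as an engineer would, in place of code of your own. Each camera call takes 0.05 s, during which the arm holds its last target. There are 200 camera calls.

TASK

Put the black demo spotlight away: slide it along the sample track to the track's open end, lift it off there, and set it down upright, without dropping it, in the pocket of the empty tray in the display case. The tray lies under one of the case's two sliding glass lids, so slide that lid across, over or under the other one; it can stay open. Leave the white lamp on the track and leave the other goods where they are.

Things in the scene. Friction and masses are not known exactly. Their poses are not given: they have to be found in the camera images.
- lamp_mid (a point): Black bar-shaped LED track lamp, 0.3-0.55 kg. Point: middle of its body, half-way up, 37 mm above the foot's underside; y along the lamp, z up. Body 36 mm wide (x), 140 long (y), 40 high, flat sides, reflectors on top. Under it a neck 12 mm wide, 90 long, and a T-foot 30 wide, 100 long, 7 thick, captive in the track: it only slides along it, easily, with 2 mm of play.
- track: Fixed aluminium T-track on a wooden plinth. Origin on the table under its centre line; y along it to the open end, z up. Slot floor 22 mm above the table. Track 50 mm wide; lips (top at 36 mm, gap 16 mm) end at y=+100 mm. Past them only the bare flat slot floor goes on, to +260 mm, no end stop: with the lamp's centre past +150 its foot is free to lift; pushed too far it falls off.
- white_lamp: White lamp of the same shape and size as the black one, farther from the open end on the same track, loose in the slot. Origin under the centre of its foot, y along its length. At the start at least 45 mm lie free between the two lamp bodies. A black feed box behind it shuts that end of the track.
- case: Fixed display case, 180 mm deep (x), 464 mm long (y), glass walls, frame top 90 mm above the table. Origin on the table under its centre; y along its length, z up. Inside 156 x 440 mm clear, floor 8 mm above the table. Its top is shut by two glass lids that slide along y past each other, the left (+y) one running above the right (-y) one.
- left_lid (a joint): How far the left (+y) glass lid is open, m: 0 shut, 0.180 fully open; it slides to the case's -y, over the right lid. Shut, it covers y = -10 to +219 mm; fully open, y = +39 to +220 mm is free. Top of the glass 85 mm above the table. About 1.2 N of friction; stays where it is left.
- right_lid (a joint): How far the right (-y) glass lid is open, m: 0 shut, 0.180 fully open; it slides to the case's +y, under the left lid. Shut, it covers y = -219 to +10 mm; fully open, y = -220 to -39 mm is free. Top of the glass 77 mm above the table. About 1.2 N of friction; stays where it is left.
- left_lid_pull (a point): Middle of the top edge of the left lid's pull: an upright aluminium bar on the glass near the lid's outer end, 80 mm long across the case (along x), 10 mm thick (y), from 85 to 108 mm above the table. Axes as the case; moves with the lid.
- right_lid_pull (a point): The same for the right lid: bar 80 mm long (x), 10 mm thick (y), from 77 to 108 mm above the table, near that lid's outer end.
- tray_pocket (a point): Empty black tray 80 x 150 mm with an orange-lined pocket, fixed in the left or right half of the case, 130 mm from its centre. Point: centre of the pocket's floor, 12 mm above the table. Axes as the case: y along the pocket, z up. Pocket 50 mm wide (x), 120 long (y), walls 8 mm high; the lamp's foot goes down in it lengthwise, either way round.
- case_carton: Blue lamp carton, 44 x 110 x 48 mm high, standing in the other tray, under the other lid. Origin at the centre of its underside.
- green_carton: Green lamp carton 70 x 70 x 115 mm high, upright on the counter to the left of the case. Origin at the centre of its underside.
- blue_carton: Blue lamp carton 85 x 130 x 60 mm high, on the counter to the right of the case. Origin at the centre of its underside.
- tape: Yellow roll of tape lying flat, 100 mm across, 24 mm high, on the left. Origin at the centre of its underside.
- screwdriver: Screwdriver with a red handle lying on the right. Origin at the underside of its middle.
- cup: Blue cup 76 mm across, 92 mm high, on the left. Origin at the centre of its underside.

How it is judged:
On the way:
1. the black lamp has been slid along the track until its whole foot is clear of the lips, and still stands down on the slot floor (y of lamp_mid in the frame of track above 0.15 m and z of lamp_mid in the frame of track below 0.067 m and x of lamp_mid in the frame of track between -0.025 and 0.025 m), for 0.1 s.
At the end, for the whole second after the job is handed in: The black lamp rests at ease in the empty tray, its foot down in the pocket (within 12 mm of the pocket's centre across, 13 mm along, and 4 mm in height), upright within about 5 degrees, lengthwise within about 14 degrees; the other goods are still where they were (x of lamp_mid in the frame of tray_pocket between -0.012 and 0.012 m and y of lamp_mid in the frame of tray_pocket between -0.013 and 0.013 m and z of lamp_mid in the frame of tray_pocket below 0.041 m and angle between lamp_mid's own z axis and vertical below 0.08 rad and angle between the y axis of lamp_mid and the y axis of tray_pocket, either way round below 0.25 rad and linear speed of lamp below 0.02 m/s); the robot touches nothing.
It fails at once if the black lamp is dropped or flung: faster than 0.6 m/s with no finger touching it (linear speed of lamp above 0.6 m/s and contact force between the fingers and lamp below 0.02 N).
It fails at once if the white lamp on the track is moved more than 30 mm (distance of white_lamp from where it was at the start of the episode above 0.03 m).
It fails at once if other goods (cartons, tape, screwdriver, cup) are moved more than 30 mm (distance of any of case_carton, green_carton, blue_carton, tape, screwdriver, cup from where it was at the start of the episode above 0.03 m).
It also fails if it takes over 64 s, if anything falls off the work surface, if the arm or the gripper's body presses on something with over 40 N, if the wrist force passes 120 N, or if a joint passes its speed limit or range.

## Working session

There is one attempt and no reset: what is moved stays moved. The work goes in short steps, Python scripts to look and compute and a tool call to move; the robot and the scene stay as the last step left them, time stands still between calls to the robot, and variables do not carry over. Pictures are saved under pics/ and viewed, about 8 in all and at most 12, crops included, and the job is handed in when it is done.

Besides the shell and the picture viewer there is one more tool, called after "Emit:" as name(argument=value, ...), one argument or row to a line, values as JSON. servo_tool: Moves the arm, as the interface text tells. Its arguments: {"type":"object","properties":{"plan":{"type":"array"},"force":{"type":"number"}},"required":["plan"]}

```bash
ls; mkdir -p pics; python3 - <<'E'
from plant import monitor, eyes, job, robot
import cv2, numpy as np
print(robot.tips_ahead, monitor.read_state())
for n in ("top","side"):
    im=eyes.read_camera(n); cv2.imwrite(f"pics/{n}0.png",im[:,:,::-1]); i=eyes.camera_info(n)
    print(n,i["mtx"].tolist(),(-i["R"].T@i["t"]).round(3),i["R"].round(3).tolist())
E
```

```text
pics
0.011 {'t': 0.0, 'q': array([-1.33136645e+00,  1.31148137e-01,  1.48927766e+00,  2.99855350e-05,
        1.52302185e+00, -8.54289299e-02]), 'dq': array([-0.0019578 , -0.00163145,  0.00095359, -0.0007629 , -0.00061994,
        0.00051128]), 'joint_torque': array([-1.87318906e-04, -5.59835386e+01, -4.91760814e+01,  7.67619233e-02,
        3.55629169e-02, -1.94712729e-04]), 'tool_pos': array([ 0.19138747, -0.56806884,  0.22859612]), 'orientation': array([-3.09841382e+00, -5.07744405e-01,  1.77133687e-04]), 'force': array([ 0.15386729,  0.35607693, -0.84291344]), 'wrist_torque': array([ 0.03559161, -0.06261231,  0.02404957]), 'opening': 0.09323059859724327}
top [[503.3230291054202, 0.0, 323.08702849127405], [0.0, 503.3230291054202, 197.081658842847], [0.0, 0.0, 1.0]] [0.345 0.034 1.691] [[0.008, -1.0, 0.018], [-0.995, -0.01, -0.096], [0.096, -0.017, -0.995]]
side [[491.6479542337143, 0.0, 301.6343769919396], [0.0, 491.6479542337143, 198.76187181161868], [0.0, 0.0, 1.0]] [0.012 0.929 1.192] [[-0.894, -0.448, -0.008], [-0.322, 0.656, -0.682], [0.311, -0.607, -0.731]]
```

View pics/top0.png

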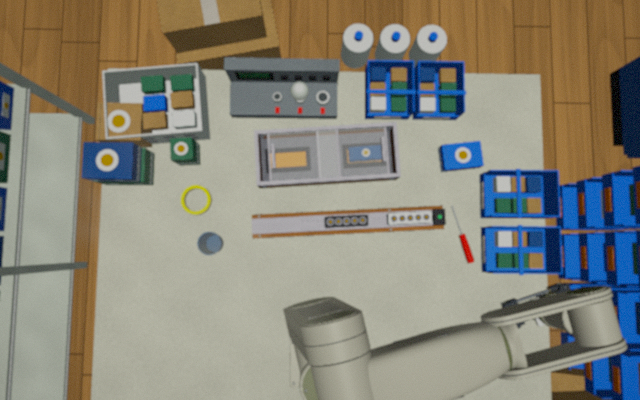

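View pics/side0.png

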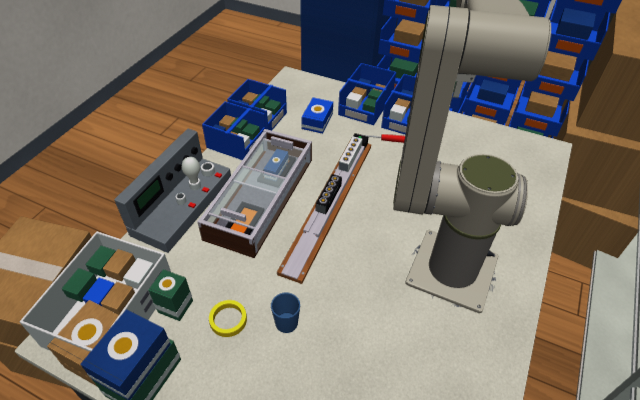

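The top view shows the track running from column 252 (open end, +y) to 445. The black lamp is at about (346,221) and the white one at (410,217). The orange pocket at (291,159) is in the left half of the case, so the left lid has to open. Next I'll zoom in.

```bash
cat > h.py <<'E'
from plant import monitor, eyes, job, robot
import cv2, numpy as np
def ray(n,uv,z,i=None):
    i=i or eyes.camera_info(n); uv=np.atleast_2d(np.float64(uv))
    d=np.c_[uv,np.ones(len(uv))]@np.linalg.inv(i["mtx"]).T@i["R"]
    c=-i["R"].T@i["t"]; return c+d*((z-c[2])/d[:,2])[:,None]
def proj(n,X,i=None):
    i=i or eyes.camera_info(n); p=(np.atleast_2d(X)@i["R"].T+i["t"])@i["mtx"].T; return p[:,:2]/p[:,2:]
def rect(n,mask,z,name):
    cs,_=cv2.findContours(mask.astype(np.uint8),cv2.RETR_EXTERNAL,cv2.CHAIN_APPROX_NONE)
    for c in sorted(cs,key=cv2.contourArea)[::-1][:2]:
        if cv2.contourArea(c)<30: continue
        P=ray(n,c[:,0,:],z)[:,:2]; r=cv2.minAreaRect((P*1000).astype(np.float32))
        print(name,"px",c[:,0].mean(0).round(1),"centre mm",np.round(r[0],1),"size",np.round(r[1],1),"ang",round(r[2],2))
E
python3 - <<'E'
from h import *
im=cv2.imread("pics/top0.png"); hsv=cv2.cvtColor(im,cv2.COLOR_BGR2HSV)
H,S,V=[hsv[:,:,k].astype(int) for k in range(3)]
roi=np.zeros(H.shape,bool); roi[120:245,245:450]=1
rect("top",roi&(H>8)&(H<22)&(S>120)&(V>150),.012,"orange")
t=np.zeros(H.shape,bool); t[200:245,245:450]=1
rect("top",t&(H>4)&(H<22)&(S>90),.02,"wood")
rect("top",t&(V<95)&(S<90),.077,"dark")
rect("top",t&(V>215)&(S<40),.077,"white")
c=im[120:245,245:455]
cv2.imwrite("pics/c0.png",cv2.resize(c,(798,475),interpolation=cv2.INTER_CUBIC))
E
```

```text
orange px [290.2 158.9] centre mm [635.2 117.1] size [41.8 95.5] ang 4.51
wood px [325.  232.4] centre mm [388.9  -2.6] size [ 11.6 424.9] ang 3.34
wood px [323.5 212.6] centre mm [454.4   2.9] size [ 10.3 423.2] ang 3.33
dark px [438.4 216.5] centre mm [ 441.7 -366.3] size [35.6 49.1] ang 89.25
```

View pics/c0.png

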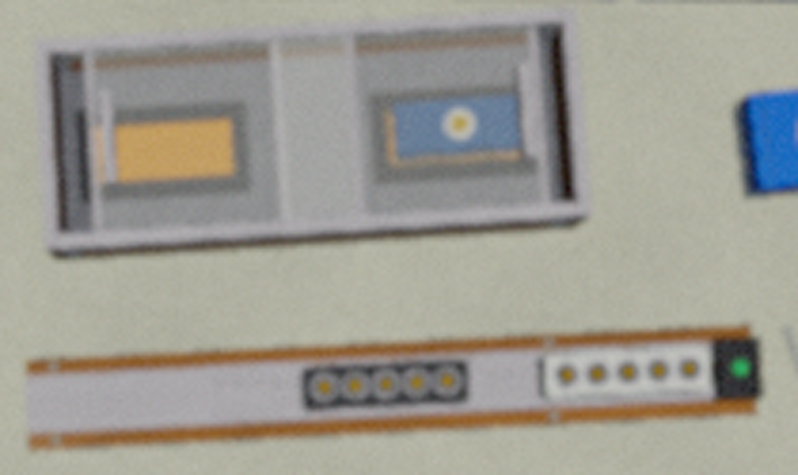

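The crop shows the black lamp top spanning u 305–467, v 362–408, with the white lamp starting at u 543. The left lid's pull runs from (103,92) to (110,183). The track's open end is at u≈28. I'll convert these to world points.

```bash
python3 - <<'E'
from h import *
f=lambda L,z: (ray("top",[(245+u/3.8,120+v/3.8) for u,v in L],z)[:,:2]*1000).round(0).tolist()
print("lamp",f([(305,369),(463,361),(467,401),(307,409)],.079))
print("white",f([(543,357),(712,348),(714,390),(546,398)],.079))
print("case",f([(40,47),(573,12),(585,215),(52,248)],.09))
print("pullL",f([(103,92),(110,183)],.108),"pullR",f([(522,65),(527,155)],.108))
print("pocket",f([(93,128),(232,117),(235,173),(105,185)],.012))
print("trackend",f([(27,360),(30,447)],.022), "feed",f([(713,340),(757,400)],.09))
E
```

```text
lamp [[436.0, -1.0], [444.0, -135.0], [411.0, -138.0], [403.0, -3.0]]
white [[448.0, -203.0], [457.0, -346.0], [422.0, -347.0], [414.0, -205.0]]
case [[707.0, 226.0], [743.0, -228.0], [568.0, -237.0], [536.0, 213.0]]
pullL [[666.0, 171.0], [589.0, 163.0]] pullR [[693.0, -182.0], [616.0, -186.0]]
pocket [[653.0, 187.0], [664.0, 64.0], [614.0, 61.0], [602.0, 176.0]]
trackend [[445.0, 240.0], [370.0, 236.0]] feed [[463.0, -345.0], [413.0, -381.0]]
```

Both frames are measured. The track's y axis is turned 3.3° and the case's 4.5°. The lamp is near (424,-69), the left pull near (627,167) and the pocket near (630,122). Now I'll move above the left lid's pull.

Emit:
servo_tool(
  plan=[
    [[-1,20,33,0,0,0,-0.0205],[-1,20,33,0,0,0,-0.0205],[-1,20,33,0,0,0,-0.0205],[-1,20,33,0,0,0,-0.0205],[-1,20,33,0,0,0,-0.0205],[-1,20,33,0,0,0,-0.0205],[-1,20,33,0,0,0,-0.0205],[-1,20,33,0,0,0,-0.0205],[-1,20,33,0,0,0,-0.0205],[-1,20,33,0,0,0,-0.0205],[-1,20,33,0,0,0,-0.0205],[-1,20,33,0,0,0,-0.0205]],
  ],
)

```text
t: 1.3
tool_pos: [0.4318, -0.171, 0.2293]
orientation: [-3.139, -0.122, 0.001]
force: [-0.6, -0.7, 0.3]
opening: 0.0932
```

Emit:
servo_tool(
  plan=[
    [[-1,20,34,0,0,0,0],[-1,20,34,0,0,0,0],[-1,20,34,0,0,0,0],[-1,20,34,0,0,0,0],[-1,20,34,0,0,0,0],[-1,20,34,0,0,0,0],[-1,20,34,0,0,0,0],[-1,20,34,0,0,0,0],[-1,20,34,0,0,0,0],[-0.2,16,34,0,0,0,0],[-0.2,0,0,0,0,0,0],[-0.2,0,0,0,0,0,0]],
  ],
)

```text
t: 2.5
tool_pos: [0.6271, 0.168, 0.2285]
orientation: [3.138, 0.126, -0.003]
force: [-0.1, 0.3, 0.7]
opening: 0.0733
```

```bash
python3 - <<'E'
from h import *
s=monitor.read_state(); print(s["t"],s["tool_pos"],s["orientation"],s["opening"],s["force"])
i=eyes.camera_info("wrist"); im=eyes.read_camera("wrist"); cv2.imwrite("pics/w1.png",im[:,:,::-1])
print((-i["R"].T@i["t"]).round(3),i["R"].round(3).tolist()); np.savez("w1.npz",mtx=i["mtx"],R=i["R"],t=i["t"])
E
```

```text
2.5 [0.62708653 0.1679768  0.22850548] [ 3.13849505e+00  1.26348944e-01 -2.87188131e-03] 0.0733351504759712 [-0.12172961  0.30492872  0.67055874]
[0.696 0.174 0.385] [[0.08, -0.997, -0.0], [-0.966, -0.078, 0.246], [-0.246, -0.02, -0.969]]
```

View pics/w1.png

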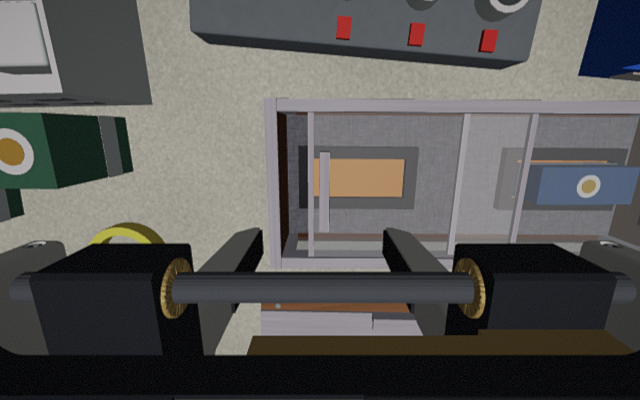

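The wrist picture shows the left pull as an upright bar at columns 319–329, rows 152–232. The tray outline is about (298,147)–(418,208), and the case frame corners are near (265,98) and (276,265).

```bash
python3 - <<'E'
from h import *
i=dict(np.load("w1.npz"))
f=lambda L,z:(ray("wrist",L,z,i)[:,:2]*1000).round(0).tolist()
print("pull",f([(319,152),(329,152),(329,232),(319,232)],.108))
print("tray",f([(299,147),(418,147),(415,209),(300,209)],.02))
print("orange",f([(312,158),(405,159),(403,199),(312,197)],.012))
print("frame",f([(266,98),(276,265),(640,98)],.09))
E
```

```text
pull [[673.0, 176.0], [674.0, 166.0], [594.0, 159.0], [593.0, 170.0]]
tray [[670.0, 202.0], [682.0, 54.0], [603.0, 45.0], [590.0, 195.0]]
orange [[657.0, 185.0], [666.0, 66.0], [613.0, 60.0], [606.0, 181.0]]
frame [[719.0, 231.0], [544.0, 214.0], [748.0, -129.0]]
```

Emit:
servo_tool(
  plan=[
    [[0.4,5,0,0,0,0,0.005],[0.4,0,0,0,0,0,0],[0.4,0,0,-30,0,0,0],[0.4,0,0,-30,0,0,0],[0.4,0,0,-30,0,0,0],[0.4,0,0,-20,0,0,0],[0.4,0,0,-14,0,0,0],[0.4,0,0,0,0,0,0],[1,0,0,0,0,0,0],[1,0,0,0,0,0,0],[1,0,0,0,0,0,0],[1,0,0,0,0,0,0]],
  ],
  force=12,
)

```text
t: 3.75
tool_pos: [0.6337, 0.1675, 0.1076]
orientation: [-3.139, -0.132, -0.005]
force: [-1.4, -0.2, 5.4]
opening: 0.01
```

Emit:
servo_tool(
  plan=[
    [[1,0.6,-8,0,0,0,0],[1,1.3,-16,0,0,0,0],[1,1.3,-16,0,0,0,0],[1,1.3,-16,0,0,0,0],[1,1.3,-16,0,0,0,0],[1,1.3,-16,0,0,0,0],[1,1.3,-16,0,0,0,0],[1,1.3,-16,0,0,0,0],[1,1.3,-16,0,0,0,0],[1,1.3,-16,0,0,0,0],[1,1.3,-16,0,0,0,0],[1,1,-10,0,0,0,0]],
  ],
)

```text
t: 4.95
tool_pos: [0.6468, -0.0062, 0.1072]
orientation: [-3.131, -0.134, -0.0]
force: [-7.4, 23.1, 12.2]
opening: 0.0549
```

The opening reads 55 mm with 23 N of resistance, so something is off. I'll look.

```bash
python3 - <<'E'
from h import *
s=monitor.read_state(); print(s["t"],s["tool_pos"],s["opening"],s["force"])
a=eyes.read_camera("wrist");b=eyes.read_camera("side")[110:270,190:400]
cv2.imwrite("pics/w2.png",np.vstack([cv2.resize(a,(480,300)),cv2.resize(b,(480,290))])[:,:,::-1])
E
```

```text
4.95 [ 0.6468262  -0.00620383  0.10724856] 0.05487334292654643 [-7.39376717 23.07475362 12.20608846]
```

View pics/w2.png

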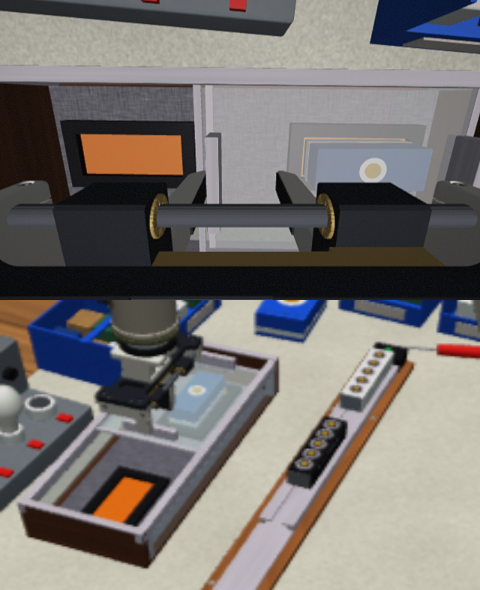

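The lid is open past the tray and the pull now stands near the case's middle. I'll measure how much is free, and take a sharp tray fix from this picture.

```bash
python3 - <<'E'
from h import *
i=eyes.camera_info("wrist"); im=eyes.read_camera("wrist")[:,:,::-1].copy(); np.savez("w2.npz",**{k:i[k] for k in("mtx","R","t")})
f=lambda L,z:(ray("wrist",L,z,i)[:,:2]*1000).round(0).tolist()
print("pull",f([(275,178),(294,178)],.108),"glass edge",f([(259,113),(275,113)],.085))
hsv=cv2.cvtColor(im,cv2.COLOR_BGR2HSV); H,S,V=[hsv[:,:,k].astype(int) for k in range(3)]
m=(H>5)&(H<22)&(S>130)&(V>110); m[:150]=0;m[240:]=0; m[:,:90]=0;m[:,300:]=0
cs,_=cv2.findContours(m.astype(np.uint8),0,1); c=max(cs,key=cv2.contourArea)
print(cv2.boundingRect(c)); P=ray("wrist",c[:,0],.012,i)[:,:2]*1000
print(cv2.minAreaRect(P.astype(np.float32)))
E
```

```text
pull [[687.0, 24.0], [688.0, 14.0]] glass edge [[721.0, 39.0], [722.0, 29.0]]
(107, 179, 137, 54)
((635.8408813476562, 127.06863403320312), (49.637977600097656, 118.7419204711914), 4.173575401306152)
```

The lid's edge is at about case y=+36, so it's fully open. It had been slightly open at the start and ran into its end stop. The pocket centre is (636,127), measuring 49.6 × 118.7 mm at 4.2°, which matches the given size. Next I'll release, rise and go to look at the lamp.

Emit:
servo_tool(
  plan=[
    [[1,-1,12,0,0,0,0],[-1,-1,10,0,0,0,0],[-1,0,0,0,0,0,0],[-1,0,0,0,0,0,0],[-1,0,0,35,0,0,0],[-1,0,0,45,0,0,0],[-1,0,0,45,0,0,0]],
  ],
)

```text
t: 5.8
tool_pos: [0.6444, 0.0105, 0.2311]
orientation: [3.139, 0.13, -0.003]
force: [0.4, -0.7, 0.1]
opening: 0.0837
```

Emit:
servo_tool(
  plan=[
    [[-1,-20,-14,0,0,0,0.1403],[-1,-20,-14,0,0,0,0.1403],[-1,-20,-14,0,0,0,0.1403],[-1,-20,-14,0,0,0,0.1403],[-1,-20,-14,0,0,0,0.1403],[-1,-20,-14,0,0,0,0.1403],[-1,-20,-14,0,0,0,0.1403],[-1,-20,-14,0,0,0,0.1403],[-1,-20,-14,0,0,0,0.1403],[-1,-20,-14,0,0,0,0.1403],[-1,-18,-16,0,0,0,0.1403],[-1,0,0,0,0,0,0]],
  ],
)

```text
t: 7.0
tool_pos: [0.4255, -0.1466, 0.2307]
orientation: [2.155, 2.285, -0.002]
force: [-0.0, 0.7, -0.4]
opening: 0.0928
```

```bash
python3 - <<'E'
from h import *
s=monitor.read_state(); print(s["t"],s["tool_pos"],s["orientation"],s["opening"],s["force"])
i=eyes.camera_info("wrist"); im=eyes.read_camera("wrist"); cv2.imwrite("pics/w3.png",im[:,:,::-1])
print((-i["R"].T@i["t"]).round(3)); np.savez("w3.npz",mtx=i["mtx"],R=i["R"],t=i["t"])
E
```

```text
7.0 [ 0.42551438 -0.14664399  0.23073026] [ 2.15515790e+00  2.28495215e+00 -1.66594246e-03] 0.09276879863866767 [-0.00110375  0.70564404 -0.43181803]
[ 0.423 -0.078  0.387]
```

View pics/w3.png

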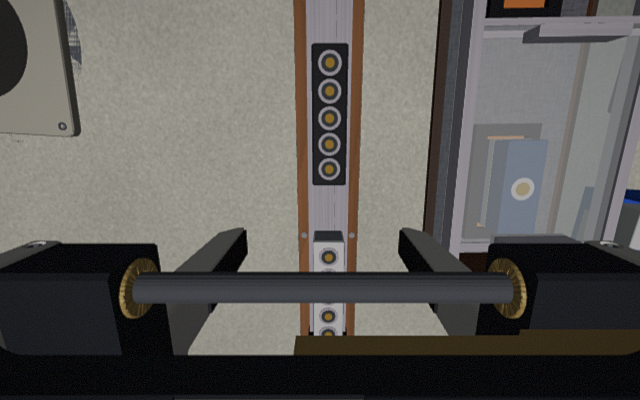

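The wrist picture shows the black lamp top with corners (311,43), (349,43), (346,185) and (312,185). The track's wood edges are at columns 295–362. The white lamp starts at row ~240.

```bash
python3 - <<'E'
from h import *
i=dict(np.load("w3.npz"))
f=lambda L,z:(ray("wrist",L,z,i)[:,:2]*1000).round(1).tolist()
p=np.array(f([(311,43),(349,43),(346,185),(312,185)],.079)); print("lamp",p.tolist(),p.mean(0), np.linalg.norm(p[0]-p[3]))
print("wood",f([(294,5),(364,5),(298,225),(358,225)],.02)); print("white end",f([(313,242),(344,242)],.079))
print("reflectors",f([(329.5,62.5),(329,169)],.079))
E
```

```text
lamp [[407.3, 0.4], [443.9, 2.6], [451.9, -136.7], [415.1, -138.9]] [429.55 -68.15] 139.5182066971906
wood [[383.4, 52.9], [461.6, 57.4], [397.6, -205.9], [477.8, -201.2]]
white end [[419.5, -204.8], [454.8, -202.8]]
reflectors [[426.2, -15.8], [432.4, -120.4]]
```

The lamp centre is (429.5,-68), with length 139.5 mm and angle 3.35°, and it lies on the track line. Now I'll descend and grip.

Emit:
servo_tool(
  plan=[
    [[-1,2,40,0,0,0,0],[-1,2,38.5,-13,0,0,0],[-1,0,0,-40,0,0,0],[-1,0,0,-40,0,0,0],[-1,0,0,-40,0,0,0],[-1,0,0,-30,0,0,0],[-1,0,0,-10,0,0,0],[-1,0,0,0,0,0,0],[1,0,0,0,0,0,0],[1,0,0,0,0,0,0],[1,0,0,0,0,0,0],[1,0,0,0,0,0,0]],
  ],
  force=25,
)

```text
t: 8.25
tool_pos: [0.432, -0.0664, 0.0588]
orientation: [2.157, 2.282, 0.002]
force: [-0.4, -0.4, -0.8]
opening: 0.0658
```

Emit:
servo_tool(
  plan=[
    [[1,0,0,0,0,0,0],[1,0,0,0,0,0,0]],
  ],
)

```text
t: 8.45
tool_pos: [0.4312, -0.0662, 0.0579]
orientation: [2.158, 2.283, 0.0]
force: [0.3, 0.6, 0.5]
opening: 0.0494
```

Emit:
servo_tool(
  plan=[
    [[1,-1,0,0,0,0,0],[1,0,0,0,0,0,0],[1,0,0,0,0,0,0],[1,0,0,0,0,0,0]],
  ],
)

```text
t: 8.85
tool_pos: [0.4296, -0.0661, 0.0575]
orientation: [-2.157, -2.282, 0.001]
force: [-4.7, 1.0, 3.7]
opening: 0.0359
```

Gripped at 35.9 mm. Now I'll slide it along the track, about 109 mm in this first half.

Emit:
servo_tool(
  plan=[
    [[1,-0.4,5,0,0,0,0],[1,-0.6,10,0,0,0,0],[1,-0.6,10,0,0,0,0],[1,-0.6,10,0,0,0,0],[1,-0.6,10,0,0,0,0],[1,-0.6,10,0,0,0,0],[1,-0.5,10,0,0,0,0],[1,-0.6,10,0,0,0,0],[1,-0.6,10,0,0,0,0],[1,-0.6,10,0,0,0,0],[1,-0.6,10,0,0,0,0],[1,-0.3,4,0,0,0,0]],
  ],
)

```text
t: 10.05
tool_pos: [0.4233, 0.0434, 0.0575]
orientation: [2.157, 2.284, -0.001]
force: [-2.5, -3.4, 0.6]
opening: 0.0359
```

Emit:
servo_tool(
  plan=[
    [[1,-0.3,5,0,0,0,0],[1,-0.6,10,0,0,0,0],[1,-0.6,10,0,0,0,0],[1,-0.6,10,0,0,0,0],[1,-0.6,10,0,0,0,0],[1,-0.6,10,0,0,0,0],[1,-0.5,10,0,0,0,0],[1,-0.6,10,0,0,0,0],[1,-0.6,10,0,0,0,0],[1,-0.6,10,0,0,0,0],[1,-0.6,10,0,0,0,0],[1,-0.2,3,0,0,0,0]],
  ],
)

```text
t: 11.25
tool_pos: [0.417, 0.1521, 0.0577]
orientation: [-2.157, -2.284, -0.001]
force: [0.6, -0.6, -3.1]
opening: 0.0359
```

Emit:
servo_tool(
  plan=[
    [[1,0,0,0,0,0,0],[1,0,0,0,0,0,0]],
  ],
)

```text
t: 11.45
tool_pos: [0.417, 0.1508, 0.0576]
orientation: [2.158, 2.283, -0.0]
force: [-0.3, -0.3, -3.3]
opening: 0.036
```

```bash
python3 - <<'E'
from h import *
i=eyes.camera_info("wrist"); np.savez("w4.npz",**{k:i[k] for k in("mtx","R","t")})
a=eyes.read_camera("wrist");b=eyes.read_camera("side")[150:300,240:400]
cv2.imwrite("pics/w4.png",np.vstack([cv2.resize(a,(400,250)),cv2.resize(b,(370,347),interpolation=cv2.INTER_CUBIC) if 0 else cv2.copyMakeBorder(cv2.resize(b,(370,347)),0,0,0,30,cv2.BORDER_CONSTANT)])[:,:,::-1])
E
```

```text
(no output)
```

View pics/w4.png

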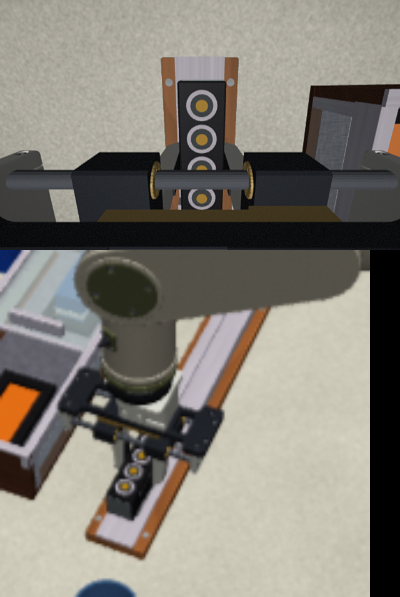

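The lamp is still in the grip near the open end. In the wrist view the track end is at row 93 (full size) and the lamp front at row ~131. I'll compute the track y.

```bash
python3 - <<'E'
from h import *
i=dict(np.load("w4.npz"))
f=lambda L,z:(ray("wrist",L,z,i)[:,:2]*1000).round(1).tolist()
print("end",f([(259,93),(381,92)],.022),"front",f([(288,131),(361,131)],.079))
E
```

```text
end [[373.9, 238.1], [450.0, 242.9]] front [[399.2, 216.8], [432.2, 218.7]]
```

Track y is about 167 mm (>150), with the foot free and still on the floor. I'll lift gently.

Emit:
servo_tool(
  plan=[
    [[1,0,0,0,0,0,0],[1,0,0,2,0,0,0],[1,0,0,4,0,0,0],[1,0,0,6,0,0,0],[1,0,0,8,0,0,0],[1,0,0,0,0,0,0]],
  ],
  force=35,
)

```text
t: 12.15
tool_pos: [0.4183, 0.1511, 0.0794]
orientation: [2.157, 2.282, 0.004]
force: [-0.7, 0.2, -2.9]
opening: 0.0357
```

Emit:
servo_tool(
  plan=[
    [[1,0,0,20,0,0,0],[1,0,0,30,0,0,0],[1,0,0,30,0,0,0],[1,0,0,20,0,0,0],[1,20,-2,0,0,0,0.004],[1,32,-3,0,0,0,0.004],[1,32,-3,0,0,0,0.004],[1,32,-3,0,0,0,0.003],[1,32,-3,0,0,0,0.003],[1,32,-3,0,0,0,0],[1,25,-3,0,0,0,0],[1,13,-2,0,0,0,0]],
  ],
)

```text
t: 13.35
tool_pos: [0.6368, 0.1284, 0.1771]
orientation: [2.138, 2.302, -0.0]
force: [-1.0, 0.3, -2.7]
opening: 0.0355
```

Emit:
servo_tool(
  plan=[
    [[1,0,0,0,0,0,0],[1,0,0,0,0,0,0],[1,0,0,0,0,0,0]],
  ],
)

```text
t: 13.65
tool_pos: [0.6343, 0.1291, 0.1775]
orientation: [-2.137, -2.302, 0.001]
force: [0.6, -0.5, -3.2]
opening: 0.0359
```

```bash
python3 - <<'E'
from h import *
i=eyes.camera_info("wrist"); np.savez("w5.npz",**{k:i[k] for k in("mtx","R","t")})
s=monitor.read_state(); print(s["t"],s["tool_pos"],s["orientation"])
a=eyes.read_camera("wrist");b=eyes.read_camera("side")[120:270,180:340]
cv2.imwrite("pics/w5.png",np.hstack([cv2.copyMakeBorder(cv2.resize(a,(480,300)),0,0,0,0,0),cv2.resize(b,(320,300))])[:,:,::-1])
E
```

```text
13.65 [0.63429451 0.12911292 0.1775023 ] [-2.13669738e+00 -2.30233262e+00  7.04784470e-04]
```

View pics/w5.png

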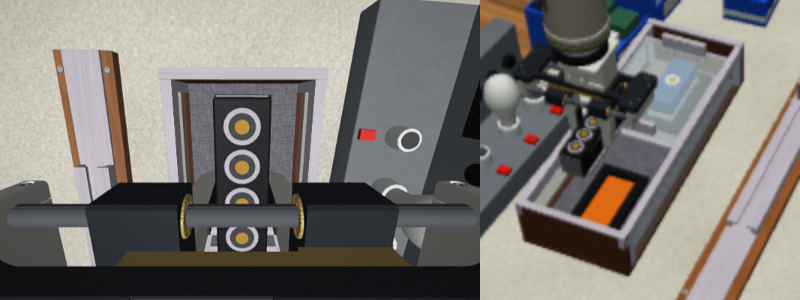

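The lamp hangs level above the case. The frame's +y corners are at full-size (213,92) and (436,91), and the lamp's front edge at (285,129)–(359,129). I'll cross-check the alignment.

```bash
python3 - <<'E'
from h import *
i=dict(np.load("w5.npz"))
f=lambda L,z:ray("wrist",L,z,i)[:,:2]*1000
F=f([(213,92),(436,91)],.09); L=f([(285,129),(359,129)],.199)
print(F,L)
ey=np.array([-np.sin(.075),np.cos(.075)])
print("case y end->pocket",F.mean(0)-ey*102,"lamp mid",L.mean(0)-ey*70)
E
```

```text
[[541.85095607 218.61623704]
 [718.42365064 232.51764323]] [[613.87752636 195.60265067]
 [647.26899247 198.0926166 ]]
case y end->pocket [637.7801335  123.85368069] lamp mid [635.81833892 127.04441637]
```

The two estimates agree within 3 mm against ±10 mm of clearance. Descending to just above the floor.

Emit:
servo_tool(
  plan=[
    [[1,1.5,-0.5,0,0,0,0.004],[1,0,0,-20,0,0,0],[1,0,0,-25,0,0,0],[1,0,0,-25,0,0,0],[1,0,0,-20,0,0,0],[1,0,0,-15,0,0,0],[1,0,0,-10,0,0,0],[1,0,0,-6,0,0,0],[1,0,0,-4,0,0,0],[1,0,0,0,0,0,0],[1,0,0,0,0,0,0]],
  ],
)

```text
t: 14.85
tool_pos: [0.6372, 0.1285, 0.0536]
orientation: [2.132, 2.306, 0.002]
force: [0.7, -0.1, -2.8]
opening: 0.0356
```

Emit:
servo_tool(
  plan=[
    [[1,0,0,-2,0,0,0],[1,0,0,-1.5,0,0,0],[1,0,0,-1,0,0,0],[1,0,0,0,0,0,0],[1,0,0,0,0,0,0]],
  ],
)

```text
t: 15.35
tool_pos: [0.6365, 0.1284, 0.0481]
orientation: [-2.133, -2.307, 0.0]
force: [-0.8, 0.1, -2.4]
opening: 0.0362
```

Emit:
servo_tool(
  plan=[
    [[1,0,0,-1,0,0,0],[1,0,0,-0.5,0,0,0],[1,0,0,0,0,0,0]],
  ],
)

```text
t: 15.65
tool_pos: [0.6369, 0.1284, 0.0476]
orientation: [2.133, 2.306, 0.001]
force: [-3.4, -0.6, 6.3]
opening: 0.0357
```

Contact is felt at exactly the predicted height (TCP 0.0476). Now I'll release to a limited opening and rise.

Emit:
servo_tool(
  plan=[
    [[0.1,0,0,0,0,0,0],[-0.3,0,0,0,0,0,0],[-0.3,0,0,0,0,0,0],[-0.3,0,0,0,0,0,0],[-0.3,0,0,0,0,0,0],[-0.3,0,0,10,0,0,0],[-0.3,0,0,25,0,0,0],[-0.3,0,0,40,0,0,0],[-0.3,0,0,40,0,0,0],[-0.3,0,0,40,0,0,0],[-0.3,0,0,20,0,0,0],[-0.3,0,0,0,0,0,0]],
  ],
)

```text
t: 16.85
tool_pos: [0.639, 0.1287, 0.2278]
orientation: [2.129, 2.302, 0.011]
force: [0.7, -0.4, -1.2]
opening: 0.0604
```

Emit:
servo_tool(
  plan=[
    [[-0.3,0,-35,0,0,0,0],[-0.3,0,-35,0,0,0,0],[-0.3,0,0,0,0,0,0],[-0.3,0,0,0,0,0,0]],
  ],
)

```text
t: 17.25
tool_pos: [0.636, 0.0578, 0.2204]
orientation: [-2.134, -2.304, 0.002]
force: [-0.6, -0.5, -0.1]
opening: 0.0605
```

```bash
python3 - <<'E'
from h import *
i=eyes.camera_info("wrist"); np.savez("w6.npz",**{k:i[k] for k in("mtx","R","t")})
s=monitor.read_state(); print(s["t"],s["tool_pos"],s["force"])
a=eyes.read_camera("wrist"); cv2.imwrite("pics/w6.png",a[:,:,::-1])
E
```

```text
17.25 [0.6360234  0.05779079 0.22040705] [-0.57120525 -0.52393157 -0.09036476]
```

View pics/w6.png

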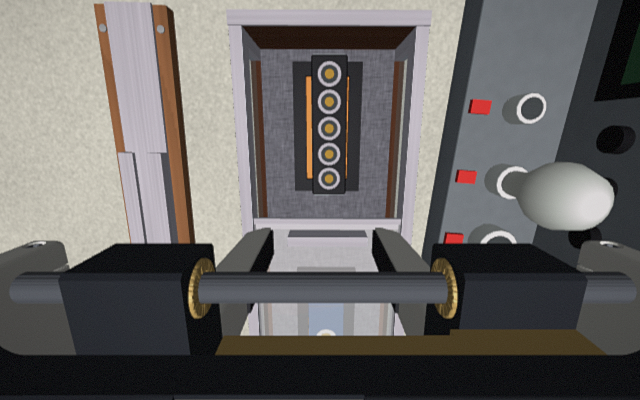

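The lamp stands in the pocket. Its top is at (312–347, 55–193), the tray outline at (293–361, 62–191), and orange shows on both sides. A numeric check follows.

```bash
python3 - <<'E'
from h import *
i=dict(np.load("w6.npz"))
f=lambda L,z:ray("wrist",L,z,i)[:,:2]*1000
L=f([(312,55),(347,55),(346,193),(313,193)],.069); T=f([(293,62),(361,62),(358,191),(294,191)],.02)
c=L.mean(0)-T.mean(0); e=np.array([[np.cos(.077),np.sin(.077)],[-np.sin(.077),np.cos(.077)]])
print(L.round(),T.round(),L.mean(0),T.mean(0),"lamp-tray in case axes",e@c)
O=f([(306.5,77),(306,178),(349.5,77)],.014);print("orange edges",O)
E
```

```text
[[617. 194.]
 [651. 197.]
 [663.  60.]
 [627.  57.]] [[593. 196.]
 [670. 202.]
 [683.  53.]
 [602.  47.]] [639.28007998 126.91302373] [636.91253095 124.47659345] lamp-tray in case axes [2.5479537  2.24708986]
orange edges [[608.93338374 182.51206043]
 [615.80813362  63.36952403]
 [659.03499547 186.33207071]]
```

```bash
python3 -c "
from plant import job; print(job.close_job())"
```

```text
the job is handed in; nothing more can be done
None
```

The black spotlight is standing in the pocket of the empty tray, and the job is handed in at about 17 s of the 64 s allowed. I slid the left lid to its end stop, slid the lamp to about +167 mm on the track, lifted it off there and set it down in the pocket.

**Last checks:**
- **Position:** the lamp's centre is about 2.5 mm across and 2.2 mm along from the tray's centre (limits 12 and 13 mm), and it lies in line with the pocket.
- **Height:** I felt the foot touch down at the predicted height, which puts it on the pocket floor. The lamp looked upright in the last picture.
- **Robot:** the gripper is well clear above the case and the force reading is about zero.

**What disagreed or was not checked:**
- **Lid:** it travelled only about 150 mm, not 180, before reaching its end stop, so it was probably slightly open at the start. The gripper pushed past the stop and the bar forced the jaws open to 55 mm, with about 23 N on the wrist. The tray ended up fully uncovered.
- **Pocket position:** the estimates differed by 2–5 mm, which is within the pocket's clearance.
- **Other goods:** I did not measure the white lamp or the other goods again at the end. I saw no sign that the robot touched any of them.

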